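Release the wide tube from the bench dispenser

TASK

Two identical dispensers stand on the culture bench, one holding a wide tube and one a narrow tube. Push the sprung plunger beside the wide tube's chute fully down, hold it there about a second while the tube rolls down into the catch tray at the front of its chute, then let the plunger come all the way up again. Leave the narrow tube's dispenser unpressed.

Things in the scene. Friction and masses are not known exactly. Their poses are not given: they have to be found in the camera images.
- dispenser: The wide tube's dispenser, fixed: open white chute 200 long (x), 134 wide (y), walls 40 high at the front, 82 at the back; its floor slopes 12 deg down to a catch tray at the front (-x) behind a 42 high lip, inner face x = -109. Origin on the bench on the chute's centre line; z up, x to the back, +y to the plunger side. A like dispenser with a narrow tube stands beside it. Sizes in mm.
- plunger (a joint): Wide tube's plunger: flat black knob 36 mm across, 12 thick; centre of its top at (-12, 92, 105) mm in the dispenser's frame when up. Value: travel straight down, m; 0 up, 0.020 fully down at a stop. Springs back; push 2 N at top, 8 N at bottom. It carries the bar (14 mm proud of the chute floor, x = -12) that holds the tube; nothing within 45 mm of the knob is above 80 mm.
- tube: Wide white screw-cap tube, orange cap, 30 mm diameter, 115 mm long, about 35 g, loose, lying across the chute. Origin at its middle, y along its axis to the cap. In the dispenser's frame its middle is at x = +4, z = 56 mm while the bar holds it, and about x = -94, z = 35 mm once it has rolled against the lip.
- other_plunger (a joint): Travel (m) of the same sort of plunger on the other dispenser, the one with the narrow tube (17 mm diameter, white, orange cap): 0 up, 0.020 fully down. It is to stay up. The two knobs are at least 190 mm apart.
Things that resemble listed ones, but are neither listed nor needed, are in the scene too. What is shaped like the tube but yellow is not meant.

How it is judged:
By the outcome, as a careful person would: the job done as asked, in the order asked, and still so for the second after the job is handed in, with the robot touching nothing.
It also fails if it takes over 32 s, if anything falls off the work surface, if the arm or the gripper's body presses on something with over 40 N, if the wrist force passes 120 N, or if a joint passes its speed limit or range.

ROBOT

A 6-joint arm with a two-finger parallel gripper is mounted at the origin on the work surface. World frame = base frame: x ahead of the robot, y to its left, z up, the work surface at z = 0. Lengths are in m, angles in rad, forces in N, time in s.
With the tool pointing down it reaches from about 0.35 to 0.875 m from the base axis. Payload 4.2 kg.
Tool frame: the origin (TCP) lies midway between the tips of the shut fingers; the grasp point (between the pads) lies 19 mm behind it; z points along the fingers, y is the direction in which the jaws open and shut (so a half turn about z gives the same grasp; the last joint's range is limited). The gripper opens to 85 mm and grips with 20 to 120 N. Pads are 22 mm wide; open, the fingers measure 114 mm over their backs; the gripper's body (76 mm by 85 mm) begins 54 mm behind the grasp point. The pads swing forward as they close: fully open they stand 13 mm farther back than shut.
Start: joints at [-0.862, 0.385, 0.008, 0, -1.194, -0.259], TCP at [0.272, -0.563, 0.231] pointing down, gripper open.
Joint ranges: [-3.14, 3.14], [-1.21, 2.06], [-1.07, 1.41], [-3.16, 2.05], [-2.99, -0.16], [-3.1, 3.1]. Speed limits (rad/s): [2.79, 2.79, 3.14, 3.14, 3.14, 3.14].

INTERFACE

Orientations are given as a rotation vector (axis times angle).
In Python, from plant import manip gives the robot as it stands. The module is installed in compiled form; this text tells all that it offers. Calls block until the motion is done:
- manip.movep(position, orientation): joint-space move of the TCP to a pose.
- manip.line_to(position, velocity=0.15, ori=None): straight line of the TCP; ori=None keeps the orientation; velocity is the mean speed in m/s.
- manip.set_joints(angles): joint-space move.
- manip.ungrasp() and manip.clamp(f_grip=None): open the fingers fully, or close them until they stop; f_grip is the grip in N (None keeps the last).
- manip.hold(seconds).
- manip.solve_ik(position, orientation): joint angles nearest the present ones, or None.
- manip.sense(): the state.
- manip.read_camera(name): name is "side" or "top" or "wrist"; returns a dict with "pixels" (420x560x3 uint8, red, green, blue), "fx", "fy", "cx", "cy" (pixels), "R" (3x3) and "t" (3): a world point X has camera coordinates R X + t; the wrist camera has in their place "tool_from_camera" (4x4, takes a point from camera to tool coordinates, whose origin is the TCP and whose axes are the flange's). Camera axes: x right, y down, z forward; pixel columns grow to the right and rows downward; lengths in m; the calibration is good to about 2 mm. A picture is of the moment at which its call begins: read the wrist's pose just before it. There is no depth.
A pose or a line that the arm cannot do raises manip.Unreachable and nothing moves.
- manip.sign_off(): hands the job in, once; it reports no verdict.
The state is a dict: "time": time; "joint_positions": joint angles; "joint_velocities": joint speeds; "tau": joint torques, N m; "ee_pos": TCP position; "orientation": TCP orientation; "ft_force": force on the tool from outside, world axes, zero at the start; "torque": the same for the moment, N m; "opening": finger opening in m.
Only numpy, scipy, OpenCV 4.12 (cv2) and the standard library are available. Lean on these libraries where they do the work, as an engineer would, in place of code of your own. Each camera call takes 0.05 s, during which the arm holds its last target. There are 200 camera calls.

## Working session

There is one attempt and no reset: what is moved stays moved. The work goes in short steps, each a Python script; the robot and the scene stay as the last script left them, time stands still between calls to the robot, and variables do not carry over. Pictures are saved under pics/ and viewed, about 8 in all and at most 12, crops included, and the job is handed in when it is done.

```bash
mkdir -p pics
cat > h.py <<'E'
import numpy as np, cv2
from plant import manip
def snap(n,f):
    s=manip.sense(); c=manip.read_camera(n)
    cv2.imwrite(f'pics/{f}.png',c["pixels"][:,:,::-1]); 
    np.savez(f'pics/{f}.npz',ee=s["ee_pos"],o=s["orientation"],**c); return c
def ray(c,uv,z):
    R=np.array(c["R"]);t=np.array(c["t"])
    if 1:
        d=R.T@np.array([(uv[0]-c["cx"])/c["fx"],(uv[1]-c["cy"])/c["fy"],1]); o=-R.T@t
    return o+d*(z-o[2])/d[2]
E
python3 - <<'E'
from h import *
for n in("top","side"):
    c=snap(n,n+"0"); print(n,c["fx"],c["R"],c["t"])
print(manip.sense())
E
```

```text
top 471.67536561445087 [[-0.00716271 -0.99994986  0.00699859]
 [-0.99625377  0.00653271 -0.08623084]
 [ 0.0861808  -0.00759001 -0.9962506 ]] [0.00822747 0.59337065 0.98648662]
side 382.64176474549794 [[-9.54962386e-01 -2.96726862e-01 -1.00770151e-04]
 [-1.61425902e-01  5.19805315e-01 -8.38894578e-01]
 [ 2.48974937e-01 -8.01096501e-01 -5.44293925e-01]] [0.54560922 0.14815425 0.66222428]
{'time': 0.1, 'joint_positions': array([-8.62396699e-01,  3.85500129e-01,  6.73862947e-03, -4.33668964e-04,
       -1.19399661e+00, -2.58580744e-01]), 'joint_velocities': array([-0.00083156, -0.00427913,  0.00245945,  0.00121996,  0.0001284 ,
       -0.00057126]), 'tau': array([ 1.28850370e-04, -3.93320060e+01,  1.88930154e+01,  4.19800311e+00,
       -2.59002336e-03,  1.73082651e-05]), 'ee_pos': array([ 0.2715236 , -0.56235049,  0.23030947]), 'orientation': array([ 7.00262961e-01, -3.06198296e+00, -3.02215174e-03]), 'ft_force': array([-0.62382539, -0.57282176, -0.07401336]), 'torque': array([-0.00197457,  0.0593876 , -0.03309157]), 'opening': 0.0850723554049424}
```

View pics/top0.png

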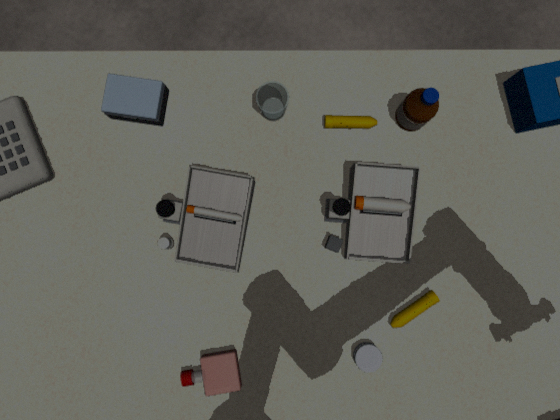

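View pics/side0.png

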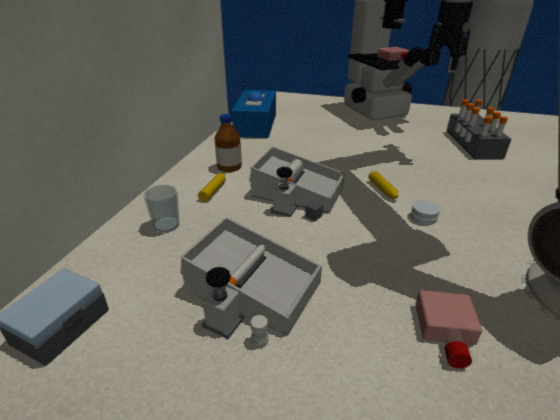

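Candidates in the top view:
- The left dispenser has its knob at (166,208) and a thin tube at (215,214).
- The right dispenser has its knob at (341,207) and a thicker tube at (383,205).
- The yellow lookalikes at (350,122) and (414,310) are not meant.

In the side view the knobs are at (219,277) for the near/left dispenser and (285,173) for the far/right one. I'll measure both knobs and tube diameters and check a crop.

Run:
```python
from h import *
L=lambda f:dict(np.load(f'pics/{f}.npz'))
t,s=L("top0"),L("side0")
def blob(c,x,y,r=16):
    p=c["pixels"][y-r:y+r,x-r:x+r].max(2); m=(p<38).astype('uint8')
    n,l,st,ce=cv2.connectedComponentsWithStats(m); i=1+np.argmax(st[1:,4]); return ce[i]+[x-r,y-r],st[i]
P=lambda c:np.diag([1,1,1])@np.array([[c["fx"],0,c["cx"]],[0,c["fy"],c["cy"]],[0,0,1]])@np.c_[c["R"],c["t"]]
for a,b in(((166,208),(219,277)),((341,207),(285,173))):
    u,st=blob(t,*a);v,sv=blob(s,b[0],b[1],12)
    X=cv2.triangulatePoints(P(t),P(s),u.reshape(2,1),v.reshape(2,1)).ravel();X=X[:3]/X[3]
    print(u,st,v,sv,X,ray(t,u,.105))
# caps, tube masks
hsv=cv2.cvtColor(t["pixels"],cv2.COLOR_RGB2HSV)
m=((hsv[...,0]>5)&(hsv[...,0]<17)&(hsv[...,1]>170)&(hsv[...,2]>120)).astype('uint8')
n,l,st,ce=cv2.connectedComponentsWithStats(m)
for i in range(1,n):
    if st[i,4]>15:
        w=cv2.minAreaRect(np.argwhere(l==i)[:,::-1].astype('float32')); print(st[i],w)
im=t["pixels"][150:280,140:430,::-1]; cv2.imwrite('pics/crop0.png',cv2.resize(im,None,fx=2.7,fy=2.7,interpolation=2))
```

```text
[165.17647059 207.76862745] [  6   7  19  18 255] [217.75806452 277.2016129 ] [  0   3  23  20 372] [0.58704301 0.2405925  0.09594874] [0.58688103 0.23862025 0.105     ]
[341.2265625  206.17578125] [  7   7  19  17 256] [284.14049587 172.24793388] [  4   7  15  10 121] [ 0.5876801  -0.1104602   0.09611084] [ 0.5877613  -0.10909325  0.105     ]
```

View pics/crop0.png

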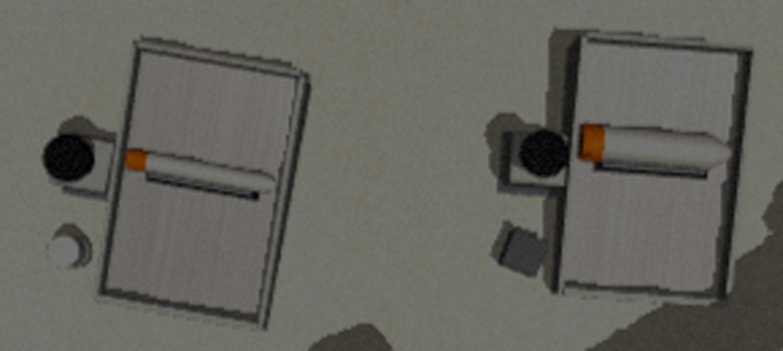

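The crop shows the right-hand dispenser holding the wide tube and the left one the narrow tube. I choose the right knob. Triangulation gives (0.588, -0.110, ~0.10), consistent with 0.105 up, and the knobs are 350 mm apart. Next I'll move above it with the fingers shut and look from the wrist.

Run:
```python
from h import *
o=[0,-np.pi,0]
manip.clamp(20)
manip.movep([.588,-.1095,.19],o)
s=manip.sense();print(s["time"],s["ee_pos"],s["orientation"],s["ft_force"],s["opening"],s["joint_positions"])
c=snap("wrist","w0");print(c["tool_from_camera"],c["fx"])
```

```text
2.8667 [ 0.58787603 -0.11021487  0.19007663] [ 1.48609625e-03  3.14152596e+00 -1.17587841e-04] [ 0.45649782 -0.50078181  0.73201519] -0.0002895674502745058 [ 8.51693780e-02  3.70682592e-01 -1.21625200e-01  9.10796124e-05
 -1.07842884e+00 -1.65695486e+00]
[[-5.21925787e-04 -9.56751489e-01 -2.90906026e-01  7.34584366e-02]
 [ 9.99999567e-01 -7.23641921e-04  5.85824664e-04 -5.32260273e-04]
 [-7.71000415e-04 -2.90905594e-01  9.56751452e-01 -1.43673060e-01]
 [ 0.00000000e+00  0.00000000e+00  0.00000000e+00  1.00000000e+00]] 361.38742950732467
```

View pics/w0.png

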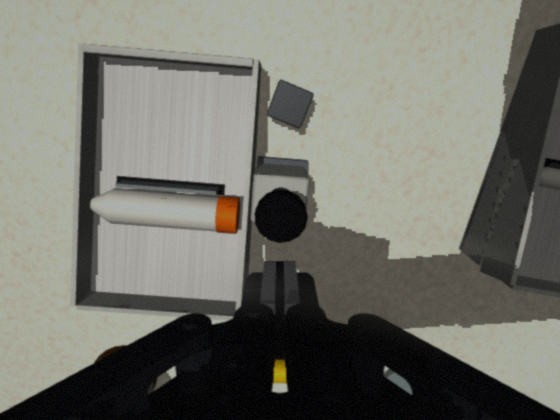

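The wrist view shows the black knob at about (281,215), with the shut fingertips just behind it and the wide tube lying beside it, held by the bar. I'll compute the knob's position from this view.

Run:
```python
from h import *
from scipy.spatial.transform import Rotation as Ro
c=dict(np.load('pics/w0.npz'))
T=np.eye(4);T[:3,:3]=Ro.from_rotvec(c["o"]).as_matrix();T[:3,3]=c["ee"]
M=np.linalg.inv(T@c["tool_from_camera"]);c["R"],c["t"]=M[:3,:3],M[:3,3]
m=(c["pixels"][180:250,245:320].max(2)<35).astype('uint8')
n,l,st,ce=cv2.connectedComponentsWithStats(m);i=1+np.argmax(st[1:,4]);u=ce[i]+[245,180]
print(u,st[i],ray(c,u,.105),ray(c,u+[st[i][2]/2,0],.105)-ray(c,u-[st[i][2]/2,0],.105))
```

```text
[280.76868829 215.56229431] [  10    9   52   53 2127] [ 0.58612458 -0.10970054  0.105     ] [5.81632248e-05 3.44926625e-02 0.00000000e+00]
```

The wrist view agrees with triangulation to within 2 mm (0.587, -0.1097) and gives a 34.5 mm knob diameter against 36 nominal. Pressing now.

Run:
```python
from h import *
x,y=.587,-.1098
F=lambda:manip.sense()["ft_force"][2]
manip.line_to([x,y,.112],.1); f0=F()
manip.line_to([x,y,.087],.05)
z=.087
while z>.080:
    s=manip.sense(); print(round(s["time"],2),z,s["ee_pos"],s["ft_force"]-[0,0,f0])
    if abs(F()-f0)>16: break
    z-=.001; manip.line_to([x,y,z],.03)
manip.hold(1.2)
s=manip.sense();print(s["time"],s["ee_pos"],s["ft_force"])
c=snap("wrist","w1");snap("top","top1")
manip.line_to([x,y,.125],.06)
manip.line_to([x,y,.20],.15)
s=manip.sense();print(s["time"],s["ee_pos"],s["ft_force"])
a=snap("wrist","w2")["pixels"];b=snap("side","side2")["pixels"]
cv2.imwrite('pics/both.png',cv2.resize(np.hstack([a,b])[:,:,::-1],(800,300),interpolation=cv2.INTER_AREA))
```

```text
4.5 0.087 [ 0.58818767 -0.10979747  0.08790864] [-1.21826907e-01  2.78842136e-03  6.66009026e+00]
4.75 0.086 [ 0.58818637 -0.1097969   0.08706774] [0.02268641 0.59877161 7.38919365]
5.0 0.08499999999999999 [ 0.58817871 -0.10981261  0.08614561] [-0.70695459  0.13530949  7.16776114]
5.25 0.08399999999999999 [ 0.58819638 -0.1097849   0.08524401] [6.55809394e-03 4.16392447e-01 8.68785514e+00]
5.5 0.08299999999999999 [ 0.58822026 -0.10982947  0.08504449] [-2.64459878  1.63280309 11.58757787]
5.75 0.08199999999999999 [ 0.58824389 -0.10983621  0.08500506] [-3.91246597  1.88122904 15.80778142]
6.0 0.08099999999999999 [ 0.58828794 -0.10985343  0.08494207] [-5.67109655  2.17693961 19.59412932]
7.2 [ 0.58828613 -0.10986801  0.08493646] [-5.17393889  2.61721479 20.44644652]
8.8333 [ 0.58623698 -0.10965722  0.19894794] [ 0.29745092 -0.8700518  -0.77366919]
```

View pics/both.png

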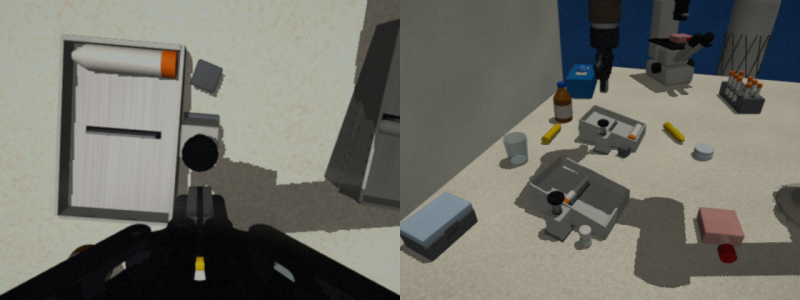

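The tube lies against the lip in the catch tray (wrist view, about (125,60)), and the narrow tube is still held. The stop was felt at z = 0.085. One numeric check that both knobs are back up, then I'll hand in.

Run:
```python
from h import *
from scipy.spatial.transform import Rotation as Ro
a=dict(np.load('pics/side0.npz'));b=snap("side","side3")
def blob(c,x,y,r=12):
    m=(c["pixels"][y-r:y+r,x-r:x+r].max(2)<38).astype('uint8')
    n,l,st,ce=cv2.connectedComponentsWithStats(m);i=1+np.argmax(st[1:,4]);return (ce[i]+[x-r,y-r]).round(1),st[i]
for p in((219,277),(285,173)): print(blob(a,*p),blob(b,*p))
pr=lambda X:(lambda q:(q[:2]/q[2]*a["fx"]+[a["cx"],a["cy"]]).round(1))(a["R"]@X+a["t"])
print("side px up/down",pr(np.array([.587,-.11,.105])),pr(np.array([.587,-.11,.085])))
# tube cap in w2, z=.035
c=dict(np.load('pics/w2.npz'))
T=np.eye(4);T[:3,:3]=Ro.from_rotvec(c["o"]).as_matrix();T[:3,3]=c["ee"]
M=np.linalg.inv(T@c["tool_from_camera"]);c["R"],c["t"]=M[:3,:3],M[:3,3]
print("tube mid, knob",ray(c,(176,86),.035),ray(c,(280,214),.105), manip.sense()["time"])
```

```text
(array([217.8, 277.2]), array([  0,   3,  23,  20, 372], dtype=int32)) (array([217.8, 277.2]), array([  0,   3,  23,  20, 373], dtype=int32))
(array([284.1, 172.2]), array([  4,   7,  15,  10, 121], dtype=int32)) (array([284.1, 172.2]), array([  4,   7,  15,  10, 120], dtype=int32))
side px up/down [283.8 168.7] [283.7 176.8]
tube mid, knob [ 0.49963906 -0.19298122  0.035     ] [ 0.58595715 -0.10957459  0.105     ] 8.9833
```

```bash
python3 -c "
from plant import manip
manip.sign_off()"
```

```text
the job is handed in; nothing more can be done
```

I pressed the wide tube's plunger (the right-hand dispenser) with shut fingers until it reached its stop, held it, and let it come all the way up. The job was handed in after about 9 s on the robot's clock. I viewed 5 pictures.

- **Press:** the stop was felt at z ≈ 0.085 m, which is the full 20 mm of travel. It was held there for a little over 1.2 s with about 20 N at the wrist, and the arm then backed off clear above the knob.
- **Tube:** it lies in the catch tray against the front lip. Its measured middle is 87 mm ahead of the knob, against about 82 mm expected; I put the difference down to the dispenser standing slightly turned.
- **Plungers:** in the side view both knobs are at exactly the same pixels as before the press, so the wide one is fully up. The narrow tube's dispenser was not touched and still holds its tube.

No check failed.

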